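Snug down the filler cap of the turbo bench's oil tank

ROBOT

A 7-joint arm with a two-finger parallel gripper is mounted at the origin on the work surface. World frame = base frame: x ahead of the robot, y to its left, z up, the work surface at z = 0. Lengths are in m, angles in rad, forces in N, time in s.
With the tool pointing down it reaches from about 0.375 to 0.925 m from the base axis. Payload 3.1 kg.
Tool frame: the origin (TCP) lies between the finger pads; the fingertips stand 19 mm ahead of it and the grasp point (between the pads) is the TCP; z points along the fingers, y is the line along which they close (so a half turn about z gives the same grasp; the last joint's range is limited). The gripper opens to 85 mm and grips with 20 to 120 N. Pads are 22 mm wide; open, the fingers measure 114 mm over their backs; the gripper's body (76 mm by 85 mm) begins 54 mm behind the grasp point. The pads swing forward as they close: fully open they stand 13 mm farther back than shut.
Start: joints at [1.048, 0.383, 0.044, 1.598, -0.018, 1.161, -0.05], TCP at [0.268, -0.592, 0.25] pointing down, gripper open.
Joint ranges: [-2.61, 2.61], [-0.41, 2.15], [-1.48, 1.57], [0, 2.5], [-1.57, 4.71], [0.05, 1.97], [-2.85, 2.85]. Speed limits (rad/s): [2.79, 2.79, 3.14, 3.14, 3.14, 3.14, 3.14].

INTERFACE

Orientations are given as a unit quaternion [x, y, z, w].
In Python, from bench import move_ptp, movel, move_j, move_gripper, pause, inverse_kinematics, read_camera, camera_params, MotionError, sign_off, look_for, tip_of, read_time_s, read_qpos, read_joint_vel, read_effort, read_eef_pos, read_tcp_rot, read_ft_force, read_ft_torque, read_finger_gap, read_grasp_force gives the robot as it stands. Calls block until the motion is done:
- move_ptp(position, orientation): joint-space move of the TCP to a pose.
- movel(position, orientation=None, speed=0.15): straight line of the TCP; orientation=None keeps the orientation; speed is the mean speed in m/s.
- move_j(angles): joint-space move.
- move_gripper(opening, effort=None): finger opening in m; effort is the grip in N (None keeps the last); returns when the fingers have stopped.
- pause(seconds).
- inverse_kinematics(position, orientation): joint angles nearest the present ones, or None.
- read_camera(name): name is "side" or "top"; returns the picture (400x640x3 uint8, red, green, blue); there is no depth.
- camera_params(name): a dict with "K" (3x3 intrinsics, pixels), "camera_from_world" (4x4, takes a point from world to camera coordinates). Camera axes: x right, y down, z forward; pixel columns grow to the right and rows downward; lengths in m; the calibration is good to about 2 mm. A picture is of the moment at which its call begins. camera_params takes no time and is no camera call.
A pose or a line that the arm cannot do raises MotionError and nothing moves.
- sign_off(): hands the job in; it is judged then, once.
Trained networks look in the newest picture that a camera, given by its name, has taken for a name from the list of things; names that differ only in an ending like _2 or _b are one class to them, and where a whole thing is asked for, a point or a joint stands for the part that bears it (a point fixed in the world has none). Each returns a list of dicts, best first, with "confidence" (0 to 1); they miss things now and then, are a little off and sometimes report something else, mostly with a low value. They report only what shows in the picture. A call takes as long as a camera call.
- look_for(camera, name): "at" ([column, row] in pixels, amid what is visible of it).
- tip_of(camera, name): "at" ([column, row] in pixels: a listed point, or the origin of a listed thing).
Readings, each from a call of its own:
- read_time_s(): time.
- read_qpos(): joint angles.
- read_joint_vel(): joint speeds.
- read_effort(): joint torques, N m.
- read_eef_pos(): TCP position.
- read_tcp_rot(): TCP orientation.
- read_ft_force(): force on the tool from outside, world axes, zero at the start.
- read_ft_torque(): the same for the moment, N m.
- read_finger_gap(): finger opening in m.
- read_grasp_force(): force on a finger pad.
Only numpy, scipy, OpenCV 4.12 (cv2) and the standard library are available. Lean on these libraries where they do the work, as an engineer would, in place of code of your own. Each camera call takes 0.05 s, during which the arm holds its last target. There are 200 camera calls.

TASK

The filler cap on the low rectangular oil tank is only loosely on. Screw it clockwise until the gasket bites and then about 15 degrees more, so that it is snug, and let go; do not overtighten it, as 30 degrees past the bite spoils the gasket. Leave the like cap on the round canister as it is.

Things in the scene. Friction and masses are not known exactly. Their poses are not given: they have to be found in the camera images.
- filler_grip (a point): Grip bar of the cap on the oil tank (fixed low grey box, 130 x 170 mm, 98 mm high). Cap: grey disc 68 mm across, top at 129 mm; on it a black upright bar 56 mm long, 16 thick, 30 high (top at 159 mm). This point: on the turning axis, in the bar, 22 mm above the disc, 8 mm below the bar's top. z up along the axis, x along the bar to the rim's small pointer, y across it. Height is constant.
- filler_cap (a joint): Turn of that cap, rad, clockwise from above: 0 loosest, 1.40 where the gasket bites; starts at 0.3 to 0.9, light friction 0.04 N m. Past the bite it stays near 1.40 and filler_seal grows instead. Two dark ribs stand 30 degrees apart on the bright flange round the cap: the pointer meets the first at the bite, lies midway between them when snug, meets the second when overtightened.
- filler_seal (a joint): Further clockwise turn of the same cap past the bite, squeezing the gasket, rad; 0 at the start and until the bite. Torque jumps at the bite from 0.04 to about 0.45 N m, then rises to about 0.6 N m at snug (felt while turning; about half is felt in a pause); the cap stays where it is left. Snug is about 0.26 (15 degrees); overtightened is 0.52 (30 degrees) and more.
- canister_cap (a joint): Turn of the like cap on the other container, a fixed round aluminium canister 112 mm across whose cap stands higher (bar top at 212 mm above the table), rad, clockwise from above. It is snug already, at 0, and stays as it is.

How it is judged:
At the end, for the whole second after the job is handed in: The oil tank's filler cap is released and at rest, screwed past its bite (filler_cap above 1.3 rad) by more than 0.05 rad (3 degrees) and less than 0.52 rad (30 degrees) of filler_seal (value of joint filler_cap above 1.3 rad and value of joint filler_seal between 0.05 and 0.52 rad and velocity of joint filler_cap between -0.05 and 0.05 rad/s and velocity of joint filler_seal below 0.05 rad/s); the robot touches nothing.
It fails at once if the filler cap is overtightened: turned 30 degrees (0.52 rad) or more past the bite (value of joint filler_seal above 0.52 rad).
It fails at once if the round canister's cap is turned by more than 0.15 rad either way (value of joint canister_cap above 0.15 rad or value of joint canister_cap below -0.15 rad).
It also fails if it takes over 40 s, if anything falls off the work surface, if the arm or the gripper's body presses on something with over 40 N, if the wrist force passes 120 N, or if a joint passes its speed limit or range.

## Working session

There is one attempt and no reset: what is moved stays moved. The work goes in short steps, each a Python script; the robot and the scene stay as the last script left them, time stands still between calls to the robot, and variables do not carry over. Pictures are saved under pics/ and viewed, at most 10 in all, crops included, and the job is handed in when it is done.

```bash
mkdir -p pics
cat > h.py <<'E'
import numpy as np, cv2
from bench import *
def ray(cam,px,z):
    p=camera_params(cam);K=np.array(p["K"]);T=np.array(p["camera_from_world"])
    R=T[:3,:3];c=-R.T@T[:3,3];d=R.T@np.linalg.inv(K)@np.array([px[0],px[1],1.])
    return c+d*(z-c[2])/d[2]
def proj(cam,P):
    p=camera_params(cam);K=np.array(p["K"]);T=np.array(p["camera_from_world"])
    q=K@(T[:3,:3]@np.array(P)+T[:3,3]);return q[:2]/q[2]
def save(cam,name):
    im=read_camera(cam);cv2.imwrite(f"pics/{name}.png",im[:,:,::-1]);return im
E
python3 - <<'E'
from h import *
for c in("top","side"):
    save(c,c+"0")
    for n,z in(("filler_grip",.151),("filler_cap",.13),("canister_cap",.19)):
        for f in(look_for,tip_of):
            try:
                for r in f(c,n)[:3]: print(c,n,f.__name__,np.round(r["at"],1),round(r["confidence"],2),ray(c,r["at"],z).round(4))
            except Exception as e: print(c,n,f.__name__,e)
a=cv2.imread("pics/top0.png");b=cv2.imread("pics/side0.png")
cv2.imwrite("pics/both0.png",cv2.resize(np.vstack([a,b]),(480,600)))
print(read_time_s(),read_tcp_rot(),read_eef_pos(),read_qpos())
E
```

```text
top filler_grip call [241.1 230.8] 0.67 [0.5047 0.1627 0.151 ]
top filler_grip call [237.1 230.6] 0.86 [0.5054 0.1712 0.151 ]
top filler_cap call [237.2 227.1] 0.68 [0.5152 0.1742 0.13  ]
top filler_cap call it knows: filler_grip
top canister_cap call [428.7 193.8] 0.72 [ 0.5673 -0.2353  0.19  ]
top canister_cap call it knows: filler_grip
side filler_grip call [268.2 305.9] 0.57 [0.4985 0.1749 0.151 ]
side filler_grip call [261.2 297.4] 0.69 [0.5179 0.1732 0.151 ]
side filler_cap call [263.2 303.6] 0.87 [0.5177 0.172  0.13  ]
side filler_cap call it knows: filler_grip
side canister_cap call [404.9 141.3] 0.97 [ 0.5686 -0.2385  0.19  ]
side canister_cap call it knows: filler_grip
0.5 [ 9.77516395e-01  2.10859424e-01 -1.02449824e-05 -3.89104510e-05] [ 0.26790963 -0.59219398  0.25022872] [ 1.04819858  0.38292065  0.04386041  1.59795703 -0.01786179  1.16118708
 -0.04988662]
```

View pics/top0.png

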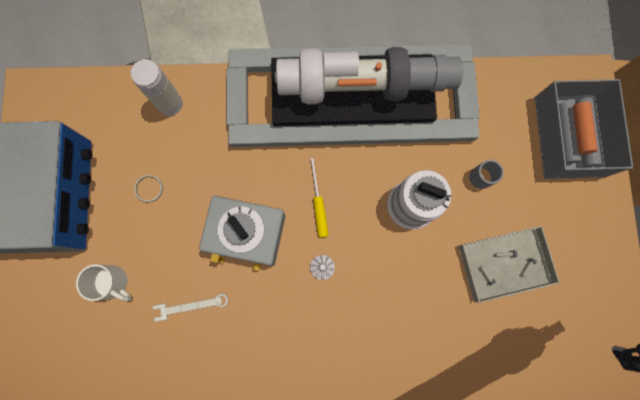

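View pics/side0.png

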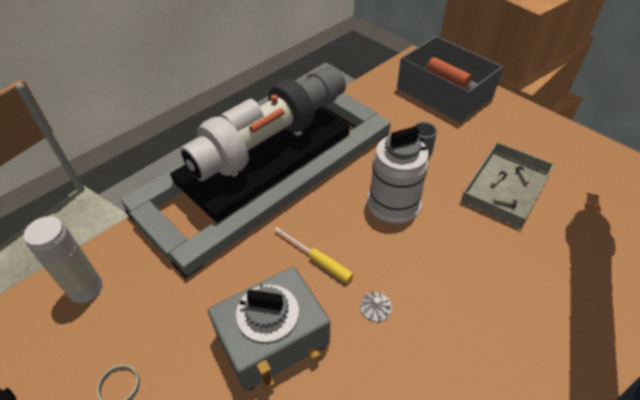

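The top picture shows the tank around (242,230), with the bar running from about (230,218) to (247,238). The canister cap is at (430,190). Next I'll rectify the cap at its own height.

```bash
cat >> h.py <<'E'
def rect(im,cam,c,z,half=.065,n=390):
    # up = +x world, left = +y world
    P=[(c[0]+half,c[1]+half,z),(c[0]+half,c[1]-half,z),(c[0]-half,c[1]-half,z),(c[0]-half,c[1]+half,z)]
    src=np.float32([proj(cam,p) for p in P]);dst=np.float32([[0,0],[n,0],[n,n],[0,n]])
    return cv2.warpPerspective(im,cv2.getPerspectiveTransform(src,dst),(n,n),flags=cv2.INTER_CUBIC)
E
python3 - <<'E'
from h import *
c=(.51,.172)
t=cv2.imread("pics/top0.png");s=cv2.imread("pics/side0.png")
cv2.imwrite("pics/rect0.png",np.hstack([rect(t,"top",c,.129),rect(s,"side",c,.129)]))
# bar top fit at z=.159: dark blob
for cam,im in(("top",t),("side",s)):
    r=rect(im,cam,c,.159,.05,500);g=r.max(2);m=(g<45).astype(np.uint8)
    k,l,st,ce=cv2.connectedComponentsWithStats(m)
    for i in range(1,k):
        if st[i,4]>2000:
            (x,y),wh,a=cv2.minAreaRect(np.argwhere(l==i)[:,::-1].astype(np.float32));print(cam,"ctr",c[0]+.05-y/5000,c[1]+.05-x/5000,np.array(wh)/5,a)
E
```

```text
top ctr 0.5115497192382813 0.16966646728515622 [56.0253418  14.90509949] 54.323585510253906
side ctr 0.5063628906250001 0.17588978271484373 [58.77554932 29.20756836] 54.718788146972656
```

View pics/rect0.png

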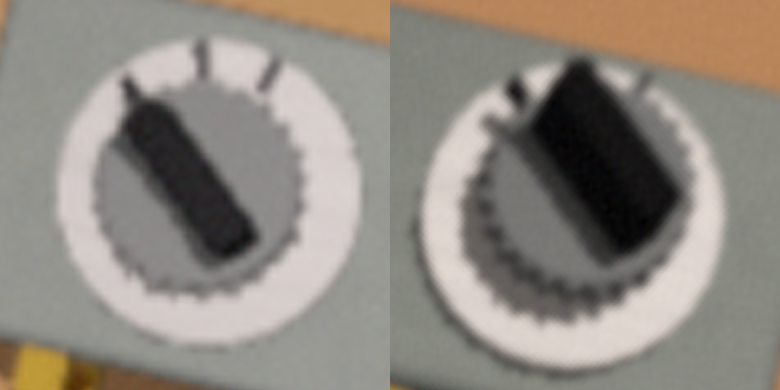

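The rectified top view (3 px/mm) shows:
- **Bar:** 56 x 15 mm at z=.159, which matches the given size. Its centre is (0.5115, 0.170) and its yaw is about 35.7°.
- **Pointer:** at (130,88).
- **Ribs:** at (202,58) and (272,72), which is about yaw +3° and -28° round the flange centre.

So the bite should come after about 33° and snug after about 48°.

```bash
cat >> h.py <<'E'
def q(psi): return [np.cos(psi/2),np.sin(psi/2),0,0]
E
python3 - <<'E'
from h import *
X=[.5117,.1702];psi=np.radians(35.5)
p=read_eef_pos();movel([p[0],p[1],.34],speed=.2)
for add in(0,np.pi):
    a=inverse_kinematics(X+[.153],q(psi+add));b=inverse_kinematics(X+[.153],q(psi+add-.3));
    print(add,a,b)
a=inverse_kinematics(X+[.153],q(psi))
move_ptp(X+[.34],q(psi)); print(read_time_s(),read_qpos().round(3))
move_gripper(.05)
movel(X+[.2],q(psi),speed=.2)
movel(X+[.153],q(psi),speed=.06)
print(read_ft_force(),read_ft_torque(),read_eef_pos(),read_time_s())
move_gripper(0.0,100)
print(read_finger_gap(),read_grasp_force(),read_ft_force(),read_ft_torque(),read_qpos(),read_time_s())
E
```

```text
0 [ 0.34596374  0.43193175 -0.88051385  1.91611027  0.39959909  0.97854377
 -1.66961915] [ 0.30500602  0.41298516 -0.82743786  1.91768542  0.36682338  0.96814531
 -1.94421113]
3.141592653589793 [ 0.58518377  0.63623135 -1.24007904  1.90805827  0.67982822  1.10601217
  1.26058104] [ 0.40882524  0.46681034 -0.96489067  1.91379675  0.4556996   0.99833481
  1.12875473]
3.9167 [ 0.449  0.21  -0.949  1.718  0.177  1.305 -1.49 ]
[-0.63709687  0.39366503  0.22489188] [0.0095624  0.00304301 0.05748842] [0.51197131 0.17043    0.1532696 ] 6.1417
0.013864526929105697 97.65649437904358 [-1.19034154  0.04892418  3.91852452] [-0.06289224  0.28838466 -0.06193539] [ 0.32966649  0.42328641 -0.85957158  1.91597097  0.38586452  0.97491172
 -1.65926169] 6.55
```

Run:
```python
from h import *
j0=read_qpos().copy();t0=read_ft_torque()[2];bite=None;k=0
import json;json.dump(list(j0),open("j0.json","w"))
while k<.75:
    k+=.04;j=j0.copy();j[6]-=k;move_j(j)
    tz=read_ft_torque()[2];f=read_ft_force()
    print(round(k,2),round(j0[6]-read_qpos()[6],3),round(tz,3),f.round(1),round(read_grasp_force(),0),round(read_time_s(),2))
    if abs(tz-t0)>.16: 
        print("bite?");break
save("top","t1")
cv2.imwrite("pics/rect1.png",np.hstack([rect(cv2.imread("pics/t1.png"),"top",(.51,.172),.129),rect(save("side","s1")[:,:,::-1],"side",(.51,.172),.129)]))
```

```text
0.04 0.039 -0.059 [-1.1  1.2  0. ] 98.0 6.8
0.08 0.079 -0.034 [-1.   0.3  0.9] 98.0 7.05
0.12 0.118 -0.06 [-1.1 -0.3  2. ] 98.0 7.3
0.16 0.158 -0.081 [-1.1  0.3  2.5] 98.0 7.55
0.2 0.198 -0.06 [-0.7  0.6  2.6] 98.0 7.8
0.24 0.238 0.001 [-2.7  0.6  1.7] 98.0 8.05
0.28 0.278 -0.059 [-1.1  0.7  2.8] 98.0 8.3
0.32 0.318 -0.006 [-1.5  1.3  2.8] 98.0 8.55
0.36 0.358 -0.022 [-1.9  1.4  2.8] 98.0 8.8
0.4 0.398 -0.039 [-2.5  1.8  2.6] 98.0 9.05
0.44 0.438 -0.053 [-2.2  2.1  3. ] 98.0 9.3
0.48 0.478 -0.018 [-3.   2.5  2.6] 98.0 9.55
0.52 0.518 -0.063 [-2.8  3.1  2.2] 98.0 9.8
0.56 0.558 -0.054 [-3.1  3.1  2.6] 98.0 10.05
0.6 0.598 0.167 [-3.3  3.3  2.9] 98.0 10.3
bite?
```

View pics/rect1.png

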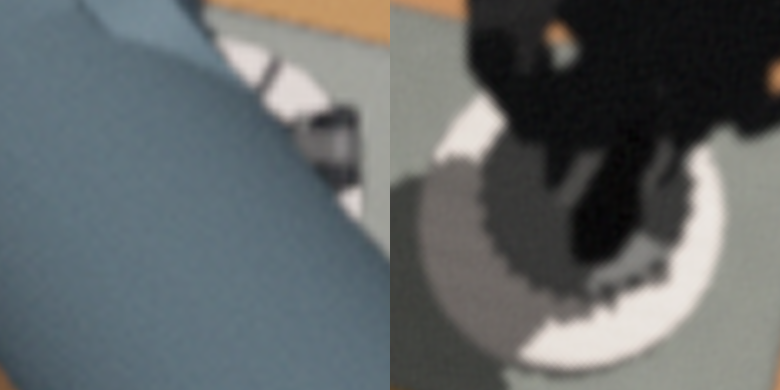

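The arm hides most of the cap, but the torque jumped between 0.56 and 0.60 rad, as the picture predicted. I'll go about 0.26 rad further, release, and check by camera.

Run:
```python
from h import *
import json
j0=np.array(json.load(open("j0.json")))
for k in(.64,.68,.72,.76,.80,.84):
    j=j0.copy();j[6]-=k;move_j(j);print(k,round(j0[6]-read_qpos()[6],3),read_ft_torque()[2].round(3),read_ft_force().round(1))
move_gripper(.05,20)
p=read_eef_pos();movel([p[0],p[1],.25],speed=.15);print(read_time_s())
move_ptp([.46,-.03,.34],q(0));pause(.3)
t=save("top","t2")[:,:,::-1];s=save("side","s2")[:,:,::-1]
cv2.imwrite("pics/rect2.png",np.hstack([rect(t,"top",(.51,.172),.129),rect(s,"side",(.51,.172),.129)]))
print(read_time_s(),read_eef_pos())
```

```text
0.64 0.638 0.313 [-3.1  3.7  2.9]
0.68 0.679 0.301 [-3.1  3.6  2.2]
0.72 0.718 0.317 [-3.1  3.2  2.5]
0.76 0.758 0.343 [-2.9  3.6  2.9]
0.8 0.798 0.312 [-3.1  4.5  2.2]
0.84 0.838 0.369 [-2.3  4.5  1.4]
13.125
14.425 [ 0.46007078 -0.02927454  0.3397922 ]
```

View pics/rect2.png

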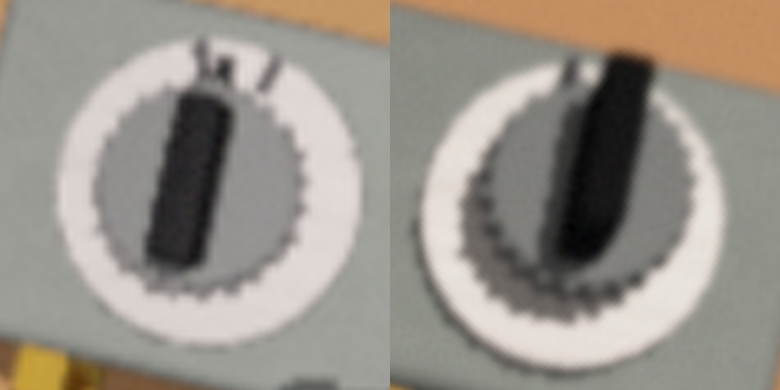

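The pointer at (222,68) lies between the two ribs, and the bar is at yaw about -11.5°, roughly 14° past the bite. The gripper is clear of everything.

```bash
python3 -c "
from bench import *
print(sign_off())"
```

```text
the job is handed in; nothing more can be done
None
```

The oil tank's filler cap is screwed about 14–15° past the bite and released, the canister cap was not touched, and the job is handed in (about 14.4 s on the robot clock; no verdict was returned).

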